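Load a handle blank on a finishing board and push the board into the drying rack

TASK

Lay the paddle-shaped handle blank flat on the finishing board, in the middle and lengthwise. Then push the loaded board along the bench, flat and never lifted, into the bay of the drying rack until it is fully home against the back, with the blank still lying lengthwise in the middle of it. Leave everything else on the bench where it is.

Things in the scene. Friction and masses are not known exactly. Their poses are not given: they have to be found in the camera images.
- rack: Low plywood drying rack, fixed. Origin: centre of its footprint, on the bench, which is the bay's floor. +x: the way the board goes in (roughly world +y). Side walls x -77.5 to 77.5 mm, 15 thick, 54 high, 124 clear between (y +-62). Back wall's inner face x 62.5. Three open slats across the top, z 54 to 62, from x = -36 on; two white handles fixed on them, up to z 82, x -12 to 73.
- rack_mouth (a point): Middle of the rack's open mouth, on the bench, between the front ends of its side walls (rack x = -77.5 mm). In front of it lead-in cheeks, 30 mm high, flare out over 27 mm to a width of about 154 mm.
- rack_home (a point): Where the origin of the board is when fully home against the back wall (rack x = -17.5 mm, on the bench); the board's rear edge then still stands out 20 mm in front of the side walls.
- board: Finishing board: loose flat plywood, 160 mm (x) by 110 mm (y), 18 mm thick, 0.3 kg, flat on the bench. It goes into the rack lengthwise, either end first. Two black rubber strips across its top (10 wide, 80 long, 4 high, at x = -35 and +35 mm) carry the work. Origin: centre of its underside. Height with the blank on it: 44 mm.
- paddle: Paddle-shaped blank of bare wood, loose, flat on the bench before the rack. Wood x -55 to 55 mm, brass ferrule (16 dia.) out to x = -66; 22 thick; neck 26 wide with parallel sides (x below -15), 35 wide at x = 10 (near its centre of mass), head 44 wide at +x end. 0.11 kg. Origin: centre of its underside, z up. Lying on the board, its origin is 22 mm above the board's origin.
- stick: Unshaped square handle blank of bare wood, loose, 110 mm (x) by 32 by 32 mm; origin: centre of its underside. To be left where it is.
- sandblock: Hand sanding block, cork sole and dark wood grip, loose, 90 mm (x) by 56 mm (y), 38 mm high; origin: centre of its underside. To be left where it is.
- tin: Flat round steel tin of wax, loose, 76 mm diameter, 40 mm high; origin: centre of its underside. To be left where it is.
There are look-alikes about, which are no part of the job. Of the things shaped like the board, the plywood one is meant.

How it is judged:
By the outcome, as a careful person would: the job done as asked, in the order asked, and still so for the second after the job is handed in, with the robot touching nothing.
It also fails if it takes over 72 s, if anything falls off the work surface, if the arm or the gripper's body presses on something with over 40 N, if the wrist force passes 120 N, or if a joint passes its speed limit or range.

ROBOT

A 6-joint arm with a two-finger parallel gripper is mounted at the origin on the work surface. World frame = base frame: x ahead of the robot, y to its left, z up, the work surface at z = 0. Lengths are in m, angles in rad, forces in N, time in s.
With the tool pointing down it reaches from about 0.35 to 0.775 m from the base axis. Payload 7.3 kg.
Tool frame: the origin (TCP) lies on the front face of the gripper's body, between the roots of the fingers; the fingertips stand ahead of it and the grasp point (between the pads) lies 47 mm ahead of it (finger_overhang is the z of the fingertips in the tool frame, in m); z points along the fingers, y is the line along which they close (so a half turn about z gives the same grasp; the last joint's range is limited). The gripper opens to 92 mm and grips with 3 to 60 N. Pads are 19 mm wide; open, the fingers measure 130 mm over their backs; the gripper's body (75 mm by 190 mm) begins 47 mm behind the grasp point.
Start: joints at [1.016, 0.342, 1.524, -0, 1.275, -0.146], TCP at [0.209, 0.482, 0.292] pointing down, gripper open.
Joint ranges: [-2.53, 2.53], [-0.77, 2.02], [0.04, 2.7], [-1, 4.14], [0.28, 2.66], [-3.11, 3.11]. Speed limits (rad/s): [2.57, 2.57, 3.14, 3.14, 3.14, 3.14].

INTERFACE

Orientations are given as [roll, pitch, yaw] about the fixed x, y, z axes, in that order (R = Rz(yaw) Ry(pitch) Rx(roll)).
In Python, from cell import * gives the robot as it stands. The module is installed in compiled form; this text tells all that it offers.
- The arm moves only by the tool arm_command, never from a script. Its argument "series" is a list of rows, each an object of numbers: "x", "y", "z": the shift along the tool's x, y, z in mm; "rx", "ry", "rz": the turn, a rotation vector about the tool's x, y, z in degrees. A call has 1 to 20 rows; each row is the pose to reach, as a shift and turn from the pose commanded when the call began, along the tool's axes at that moment; what a row does not reach only later rows make up. A row lasts 1/10 s, in which the tool goes at most 50 mm and 8.59 degrees, less where a joint would pass 70% of its speed; a pose out of reach is approached as far as the arm can. A call with a gripper value outside its range is refused whole. "hand" is the finger opening in mm, from 0 to 91.8, set as the call begins (left out, the last holds). The fingers move at their own pace and stop on an object; "squeeze" is the grip in N (left out, the last holds). Time passes only in rows, so rows that repeat a pose let the fingers close. It gives the time, the measured TCP pose, the force, the opening and the grip force at its end, in the units of the state.
- observe(): the state, without advancing time (a new reading comes with each control period).
- read_camera(name): name is "side" or "top" or "wrist"; returns a dict with "pixels" (420x560x3 uint8, blue, green, red), "K" (3x3 intrinsics, pixels), "rvec" (rotation vector, rad) and "tvec" (3), from world to camera coordinates, as OpenCV has them. Camera axes: x right, y down, z forward; pixel columns grow to the right and rows downward; lengths in m; the calibration is good to about 2 mm. A picture is of the moment at which its call begins. There is no depth.
- hand_in(): hands the job in; it is judged then, once.
Trained networks look in a picture, given as the dict that the camera call returned (one of the last four; its "shot" number tells which), for a name from the list of things; names that differ only in an ending like _2 or _b are one class to them, and where a whole thing is asked for, a point or a joint stands for the part that bears it (a point fixed in the world has none). Each returns a list of dicts, best first, with "confidence" (0 to 1); they miss things now and then, are a little off and sometimes report something else, mostly with a low value. They report only what shows in the picture. A call takes as long as a camera call. They do not tell look-alikes from the thing itself.
- boxes_of(picture, query): "point" ([x, y, z] in m, in world coordinates, good to about 4 mm: the middle of the surface that is visible of it).
- trace(picture, query): "pixels" (420x560 bool, what is visible of it).
- mark_of(picture, query): "point" ([x, y, z] in m, in world coordinates, good to about 4 mm: a listed point, or the origin of a listed thing).
The state is a dict: "time": time; "qpos": joint angles; "qvel": joint speeds; "joint_efforts": joint torques, N m; "tool_pos": TCP position; "tool_rot": TCP orientation; "contact_force": force on the tool from outside, world axes, zero at the start; "torque": the same for the moment, N m; "opening": finger opening in m; "grip_force": force on a finger pad.
Only numpy, scipy, OpenCV 4.12 (cv2) and the standard library are available. Lean on these libraries where they do the work, as an engineer would, in place of code of your own. Each camera call takes 0.05 s, during which the arm holds its last target. There are 200 camera calls.

## Working session

There is one attempt and no reset: what is moved stays moved. The work goes in short steps, Python scripts to look and compute and a tool call to move; the robot and the scene stay as the last step left them, time stands still between calls to the robot, and variables do not carry over. Pictures are saved under pics/ and viewed, at most 10 in all, crops included, and the job is handed in when it is done.

Besides the shell and the picture viewer there is one more tool, called after ">>>" as name(argument=value, ...), one argument or row to a line, values as JSON. arm_command: Moves the arm, as the interface text tells. Its arguments: {"type":"object","properties":{"series":{"type":"array"},"hand":{"type":"number"},"squeeze":{"type":"number"}},"required":["series"]}

```bash
mkdir -p pics
cat > h.py <<'E'
from cell import *
import numpy as np, cv2
from scipy.spatial.transform import Rotation as R
def snap(n,f=None):
    p=read_camera(n)
    if f: cv2.imwrite('pics/'+f,p['pixels'])
    return p
def proj(p,P):
    return cv2.projectPoints(np.array(P,float).reshape(-1,3),np.array(p['rvec'],float),np.array(p['tvec'],float),np.array(p['K'],float),None)[0].reshape(-1,2)
def unproj(p,uv,z):
    uv=np.array(uv,float).reshape(-1,2);Rm=cv2.Rodrigues(np.array(p['rvec'],float))[0];t=np.array(p['tvec'],float).ravel()
    c=-Rm.T@t; d=np.c_[uv,np.ones(len(uv))]@np.linalg.inv(np.array(p['K'])).T@Rm
    return c+d*((z-c[2])/d[:,2])[:,None]
E
python3 - <<'E'
from h import *
np.set_printoptions(precision=4,suppress=True)
s=observe();print(s)
pt=snap('top','top1.png');ps=snap('side','side1.png')
for nm,p in (('top',pt),('side',ps)):
  for q in ['rack','rack_mouth','rack_home','board','paddle','stick','sandblock','tin']:
    print(nm,q,[(np.round(d['point'],3).tolist(),round(d['confidence'],2),proj(p,d['point']).round().tolist()[0]) for d in mark_of(p,q)][:4])
E
```

```text
{'time': 0.0, 'qpos': array([ 1.016 ,  0.3427,  1.5251,  0.    ,  1.2754, -0.146 ]), 'qvel': array([ 0.002 ,  0.0007, -0.0018,  0.0009,  0.0014,  0.0014]), 'joint_efforts': array([ -0.0021, -43.1236, -24.4221,   0.0718,   0.0559,  -0.0001]), 'tool_pos': array([0.2085, 0.4815, 0.2915]), 'tool_rot': array([-3.14  , -0.0002,  2.7328]), 'contact_force': array([-0.3795,  0.1389, -0.0908]), 'torque': array([0.0168, 0.0384, 0.0301]), 'grip_force': 0.0, 'opening': 0.09153574248990731}
top rack [([0.58, 0.381, 0.0], 0.93, [124.0, 204.0]), ([0.545, 0.159, 0.001], 0.56, [186.0, 212.0])]
top rack_mouth [([0.532, -0.424, 0.0], 0.48, [351.0, 210.0])]
top rack_home []
top board [([0.59, -0.16, -0.001], 0.96, [276.0, 197.0]), ([0.324, -0.516, -0.004], 0.79, [381.0, 269.0]), ([0.799, -0.287, 0.004], 0.77, [309.0, 139.0]), ([0.509, -0.666, -0.0], 0.68, [420.0, 215.0])]
top paddle [([0.549, 0.158, 0.003], 0.64, [186.0, 211.0])]
top stick [([0.685, 0.169, -0.003], 0.8, [184.0, 174.0])]
top sandblock [([0.415, 0.193, -0.001], 0.98, [176.0, 249.0])]
top tin [([0.529, -0.423, 0.001], 0.81, [351.0, 211.0])]
side rack [([0.577, 0.379, -0.002], 0.84, [290.0, 155.0])]
side rack_mouth [([0.565, 0.3, -0.001], 0.96, [288.0, 163.0])]
side rack_home [([0.574, 0.366, -0.003], 0.93, [289.0, 156.0])]
side board [([0.278, -0.298, 0.003], 0.86, [204.0, 247.0]), ([0.512, -0.67, 0.002], 0.82, [281.0, 340.0]), ([0.326, -0.514, 0.003], 0.73, [212.0, 295.0]), ([0.802, -0.287, 0.001], 0.61, [368.0, 246.0])]
side paddle [([0.546, 0.158, 0.002], 0.68, [285.0, 178.0])]
side stick [([0.684, 0.172, 0.004], 0.68, [318.0, 176.0])]
side sandblock [([0.416, 0.194, 0.002], 0.6, [253.0, 173.0])]
side tin [([0.527, -0.424, -0.004], 0.86, [284.0, 275.0])]
```

View pics/top1.png

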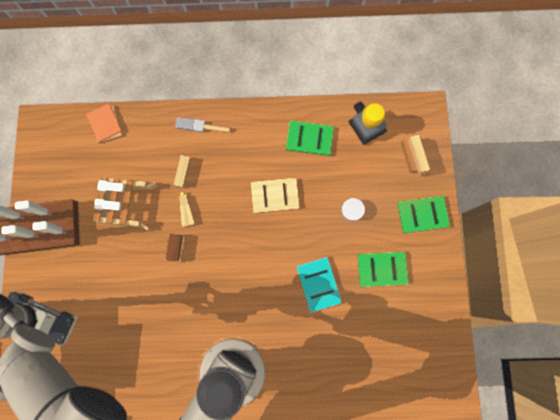

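View pics/side1.png

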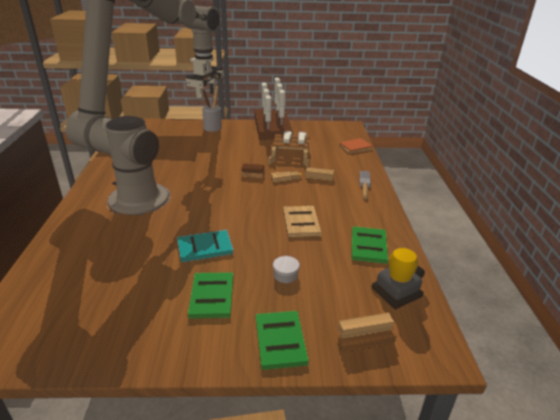

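The top and side pictures show the plywood board at top (276,196), the paddle at (186,210), the rack at (125,204) with its mouth to the right, the stick at (182,171) and the sanding block at (176,248). The green and teal boards are decoys. I'll move above the paddle for a close look.

>>> arm_command(
  series=[
    {"x": -44,"y": -16},
    {"x": -88,"y": -32},
    {"x": -132,"y": -48},
    {"x": -176,"y": -64},
    {"x": -220,"y": -80,"z": -20},
    {"x": -264,"y": -96,"z": -30},
    {"x": -308,"y": -112,"z": -40},
    {"x": -352,"y": -128,"z": -50},
    {"x": -396,"y": -144,"z": -50},
    {"x": -420,"y": -155,"z": -50},
    {"x": -420,"y": -155,"z": -50},
    {"x": -420,"y": -155,"z": -50},
    {"x": -420,"y": -155,"z": -50},
  ],
)

```text
invalid input
```

```bash
cat > look.py <<'E'
from h import *
import sys
np.set_printoptions(precision=4,suppress=True)
def rect(p,q,z):
    out=[]
    for d in trace(p,q)[:3]:
        m=d['pixels'].astype(np.uint8); cs=cv2.findContours(m,0,2)[0]
        c=max(cs,key=cv2.contourArea).reshape(-1,2)
        W=unproj(p,c,z)[:,:2]*1000
        (cx,cy),(w,h),a=cv2.minAreaRect(W.astype(np.float32))
        if w<h:w,h,a=h,w,a+90
        out.append((round(d['confidence'],2),round(cx,1),round(cy,1),round(w,1),round(h,1),round((a+90)%180-90,1),m))
    return out
E
python3 - <<'E'
from look import *
s=observe();print(s['time'],s['tool_pos'],s['tool_rot'],s['contact_force'])
p=snap('wrist','w1.png')
for q in ['rack','rack_mouth','rack_home','board','paddle','stick','sandblock']:
    print(q,[(np.round(d['point'],3).tolist(),round(d['confidence'],2),proj(p,d['point']).round().tolist()[0]) for d in mark_of(p,q)][:4])
for q,z in (('paddle',.022),('stick',.032),('sandblock',.038),('board',.018)): print(q,[r[:6] for r in rect(p,q,z)])
p=snap('top')
print([r[:6] for r in rect(p,'board',.018)])
E
```

```text
0.9 [0.2087 0.4818 0.2923] [3.1415 0.     2.7328] [ 0.5874 -0.1336  0.4447]
rack []
rack_mouth []
rack_home []
board []
paddle []
stick []
sandblock []
paddle []
stick []
sandblock []
board []
[(0.98, 278.2, -295.3, 160.9, 113.7, 14.2), (0.94, 506.8, -667.3, 163.7, 112.6, -83.9), (0.91, 798.2, -286.2, 159.5, 115.0, 80.4)]
```

View pics/w1.png

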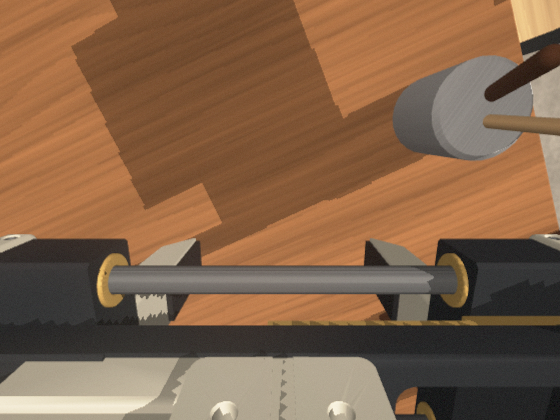

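The wrist picture shows only bare bench, the fingers at rows 240–320 and a pot at (470,110). The move was refused, so I'll retry with all the keys filled in.

>>> arm_command(
  series=[
    {"x": -44,"y": -16,"z": 0,"rx": 0,"ry": 0,"rz": 0},
    {"x": -88,"y": -32,"z": 0,"rx": 0,"ry": 0,"rz": 0},
  ],
)

```text
time: 1.8
tool_pos: [0.2767, 0.4172, 0.2921]
tool_rot: [3.141, 0.0, 2.736]
contact_force: [1.1, 0.2, 0.1]
opening: 0.0918
grip_force: 0.0
```

Run:
```python
from look import *
s=observe();print(s['time'],s['tool_pos'],s['tool_rot'])
p=snap('wrist');T=R.from_euler('xyz',s['tool_rot']).as_matrix()
Rm=cv2.Rodrigues(p['rvec'])[0];c=-Rm.T@np.ravel(p['tvec'])
print('cam in tool',T.T@(c-s['tool_pos']),'axes',(Rm@T).T)
print([k for k in globals() if 'over' in k], globals().get('finger_overhang'), p['K'])
```

```text
1.8 [0.2767 0.4172 0.2921] [3.1414 0.0001 2.7362]
cam in tool [ 0.0681 -0.0009 -0.0921] axes [[ 0.0008 -0.9678 -0.2519]
 [ 1.      0.0003  0.002 ]
 [-0.0019 -0.2519  0.9678]]
['finger_overhang'] 0.0655 [[302.2869   0.     282.2685]
 [  0.     302.2869 210.8037]
 [  0.       0.       1.    ]]
```

>>> arm_command(
  series=[
    {"x": -40,"y": -18,"z": -7,"rx": 0,"ry": 0,"rz": 7},
    {"x": -80,"y": -36,"z": -14,"rx": 0,"ry": 0,"rz": 14},
    {"x": -120,"y": -54,"z": -21,"rx": 0,"ry": 0,"rz": 21},
    {"x": -160,"y": -72,"z": -28,"rx": 0,"ry": 0,"rz": 28},
    {"x": -200,"y": -90,"z": -35,"rx": 0,"ry": 0,"rz": 35},
    {"x": -240,"y": -108,"z": -42,"rx": 0,"ry": 0,"rz": 42},
    {"x": -280,"y": -126,"z": -49,"rx": 0,"ry": 0,"rz": 49},
    {"x": -320,"y": -144,"z": -56,"rx": 0,"ry": 0,"rz": 56},
    {"x": -360,"y": -162,"z": -63,"rx": 0,"ry": 0,"rz": 62},
    {"x": -385,"y": -180,"z": -68,"rx": 0,"ry": 0,"rz": 67},
    {"x": -385,"y": -180,"z": -68,"rx": 0,"ry": 0,"rz": 67},
    {"x": -385,"y": -180,"z": -68,"rx": 0,"ry": 0,"rz": 67},
    {"x": -385,"y": -180,"z": -68,"rx": 0,"ry": 0,"rz": 67},
    {"x": -385,"y": -180,"z": -68,"rx": 0,"ry": 0,"rz": 67},
  ],
)

```text
time: 3.25
tool_pos: [0.5577, 0.1004, 0.3603]
tool_rot: [-3.141, -0.0, 1.566]
contact_force: [-0.5, 0.1, 0.2]
opening: 0.0918
grip_force: 0.0
```

Run:
```python
from look import *
s=observe();print(s['time'],s['tool_pos'],s['tool_rot'],s['contact_force'])
p=snap('wrist','w2.png')
for q in ['rack','rack_mouth','rack_home','paddle']:
    print(q,[(np.round(d['point'],4).tolist(),round(d['confidence'],2),proj(p,d['point']).round().tolist()[0]) for d in mark_of(p,q)][:3])
for q,z in (('paddle',.022),('stick',.032),('sandblock',.038)): print(q,[r[:6] for r in rect(p,q,z)])
```

```text
3.25 [0.5577 0.1004 0.3603] [-3.1414 -0.0003  1.5656] [-0.5243  0.1316  0.2058]
rack []
rack_mouth []
rack_home []
paddle [([0.5446, 0.1636, 0.0012], 0.77, [274.0, 135.0])]
paddle [(0.91, 551.2, 162.4, 120.4, 43.3, 13.2)]
stick [(0.69, 683.5, 172.5, 113.1, 33.2, -12.9)]
sandblock [(0.73, 421.2, 194.5, 96.5, 53.7, -8.2)]
```

View pics/w2.png

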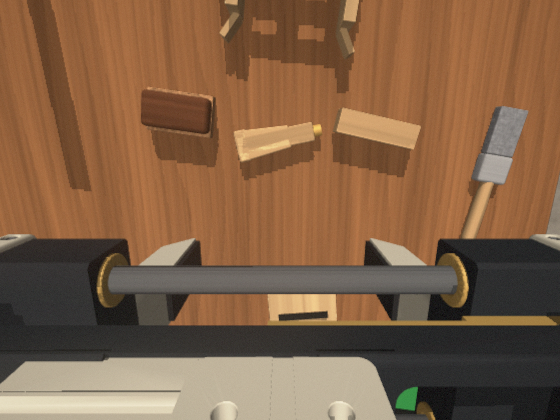

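The paddle lies at wrist (278,138). Its ferrule is at the right (317,130), which is world +x, and its head is at the left. That gives an origin near (546,161) mm and a yaw of about 193°, with sizes that agree. I'll grip it on the neck, 25 mm towards the ferrule.

>>> arm_command(
  hand=60,
  squeeze=30,
  series=[
    {"x": 8,"y": 2,"z": 25,"rx": 0,"ry": 0,"rz": 8},
    {"x": 16,"y": 4,"z": 50,"rx": 0,"ry": 0,"rz": 16},
    {"x": 24,"y": 6,"z": 75,"rx": 0,"ry": 0,"rz": 24},
    {"x": 32,"y": 8,"z": 100,"rx": 0,"ry": 0,"rz": 32},
    {"x": 40,"y": 10,"z": 125,"rx": 0,"ry": 0,"rz": 40},
    {"x": 48,"y": 12,"z": 150,"rx": 0,"ry": 0,"rz": 48},
    {"x": 56,"y": 12,"z": 175,"rx": 0,"ry": 0,"rz": 56},
    {"x": 64,"y": 12,"z": 200,"rx": 0,"ry": 0,"rz": 64},
    {"x": 66,"y": 12,"z": 215,"rx": 0,"ry": 0,"rz": 72},
    {"x": 66,"y": 12,"z": 230,"rx": 0,"ry": 0,"rz": 77},
    {"x": 66,"y": 12,"z": 240,"rx": 0,"ry": 0,"rz": 77},
    {"x": 66,"y": 12,"z": 240,"rx": 0,"ry": 0,"rz": 77},
    {"x": 66,"y": 12,"z": 240,"rx": 0,"ry": 0,"rz": 77},
  ],
)

```text
time: 4.95
tool_pos: [0.5712, 0.1651, 0.1206]
tool_rot: [-3.142, -0.001, 0.221]
contact_force: [0.2, 0.7, 0.1]
opening: 0.0597
grip_force: 0.0
```

Run:
```python
from look import *
s=observe();print(s['time'],s['tool_pos'],s['tool_rot'],s['contact_force'])
p=snap('wrist','w3.png')
for q,z in (('paddle',.022),): print(q,[r[:6] for r in rect(p,q,z)])
print(mark_of(p,'paddle'))
```

```text
4.95 [0.5712 0.1651 0.1206] [-3.1416 -0.0006  0.2212] [0.2164 0.7496 0.1462]
paddle [(0.69, 582.5, 166.6, 63.5, 32.1, 12.8)]
[{'point': [0.5489, 0.1594, 0.0015], 'confidence': 0.96}]
```

View pics/w3.png

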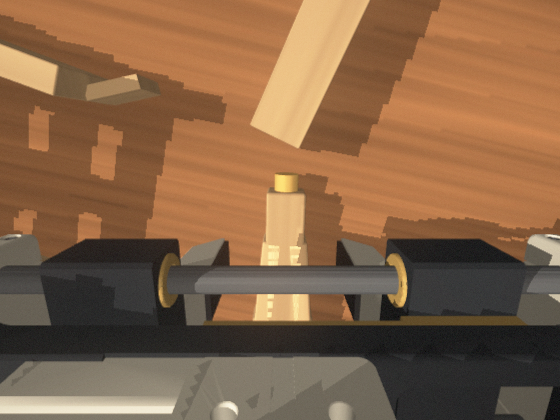

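The neck is centred between the fingers and in line with them, with the ferrule at (286,182). I'll go down and grip.

>>> arm_command(
  series=[
    {"x": 0,"y": 0,"z": 20,"rx": 0,"ry": 0,"rz": 0},
    {"x": 0,"y": 0,"z": 38,"rx": 0,"ry": 0,"rz": 0},
    {"x": 0,"y": 0,"z": 48,"rx": 0,"ry": 0,"rz": 0},
    {"x": 0,"y": 0,"z": 52,"rx": 0,"ry": 0,"rz": 0},
    {"x": 0,"y": 0,"z": 52,"rx": 0,"ry": 0,"rz": 0},
    {"x": 0,"y": 0,"z": 52,"rx": 0,"ry": 0,"rz": 0},
  ],
)

```text
time: 5.7
tool_pos: [0.5714, 0.1652, 0.069]
tool_rot: [3.142, -0.001, 0.22]
contact_force: [0.8, 0.5, 0.6]
opening: 0.06
grip_force: 0.0
```

>>> arm_command(
  hand=10,
  squeeze=30,
  series=[
    {"x": 0,"y": 0,"z": 0,"rx": 0,"ry": 0,"rz": 0},
    {"x": 0,"y": 0,"z": 0,"rx": 0,"ry": 0,"rz": 0},
    {"x": 0,"y": 0,"z": 0,"rx": 0,"ry": 0,"rz": 0},
    {"x": 0,"y": 0,"z": 0,"rx": 0,"ry": 0,"rz": 0},
    {"x": 0,"y": 0,"z": 0,"rx": 0,"ry": 0,"rz": 0},
    {"x": 0,"y": 0,"z": 0,"rx": 0,"ry": 0,"rz": 0},
    {"x": 0,"y": 0,"z": 0,"rx": 0,"ry": 0,"rz": 0},
    {"x": 0,"y": 0,"z": 0,"rx": 0,"ry": 0,"rz": 0},
  ],
)

```text
time: 6.5
tool_pos: [0.571, 0.1651, 0.0684]
tool_rot: [3.142, -0.0, 0.22]
contact_force: [0.2, -0.1, 3.3]
opening: 0.0298
grip_force: 29.8
```

>>> arm_command(
  series=[
    {"x": 0,"y": 0,"z": -20,"rx": 0,"ry": 0,"rz": 0},
    {"x": 0,"y": 0,"z": -50,"rx": 0,"ry": 0,"rz": 0},
    {"x": 0,"y": 0,"z": -90,"rx": 0,"ry": 0,"rz": 0},
    {"x": -6,"y": 35,"z": -120,"rx": 0,"ry": 0,"rz": -7},
    {"x": -13,"y": 72,"z": -150,"rx": 0,"ry": 0,"rz": -14},
    {"x": -20,"y": 110,"z": -175,"rx": 0,"ry": 0,"rz": -21},
    {"x": -27,"y": 150,"z": -195,"rx": 0,"ry": 0,"rz": -28},
    {"x": -34,"y": 190,"z": -210,"rx": 0,"ry": 0,"rz": -35},
    {"x": -41,"y": 230,"z": -225,"rx": 0,"ry": 0,"rz": -42},
    {"x": -48,"y": 270,"z": -235,"rx": 0,"ry": 0,"rz": -49},
    {"x": -55,"y": 310,"z": -245,"rx": 0,"ry": 0,"rz": -56},
    {"x": -63,"y": 350,"z": -250,"rx": 0,"ry": 0,"rz": -63},
    {"x": -70,"y": 390,"z": -250,"rx": 0,"ry": 0,"rz": -70},
    {"x": -77,"y": 425,"z": -250,"rx": 0,"ry": 0,"rz": -77},
    {"x": -81,"y": 448,"z": -250,"rx": 0,"ry": 0,"rz": -77},
    {"x": -81,"y": 448,"z": -250,"rx": 0,"ry": 0,"rz": -77},
    {"x": -81,"y": 448,"z": -250,"rx": 0,"ry": 0,"rz": -77},
    {"x": -81,"y": 448,"z": -250,"rx": 0,"ry": 0,"rz": -77},
  ],
)

```text
time: 8.3
tool_pos: [0.5895, -0.2886, 0.3179]
tool_rot: [-3.141, -0.001, 1.564]
contact_force: [0.2, -0.4, -1.7]
opening: 0.03
grip_force: 29.9
```

Run:
```python
from look import *
s=observe();print(s['time'],s['tool_pos'],s['tool_rot'],s['contact_force'],s['opening'])
p=snap('wrist','w4.png')
print([r[:6] for r in rect(p,'board',.018)])
print(mark_of(p,'board'),mark_of(p,'paddle'))
```

```text
8.3 [ 0.5895 -0.2886  0.3179] [-3.1412 -0.001   1.5643] [ 0.1549 -0.4218 -1.7465] 0.030035566786230605
[(0.92, 797.6, -285.9, 160.7, 117.2, 80.5), (0.62, 284.1, -294.1, 172.3, 111.9, 15.7), (0.59, 299.4, -469.8, 59.0, 49.5, -0.3)]
[{'point': [0.8027, -0.2889, -0.0011], 'confidence': 0.91}, {'point': [0.3262, -0.5149, 0.0024], 'confidence': 0.84}, {'point': [0.594, -0.1556, -0.0036], 'confidence': 0.81}, {'point': [0.2791, -0.2934, 0.0002], 'confidence': 0.77}] [{'point': [0.5841, -0.3109, 0.2498], 'confidence': 0.72}]
```

View pics/w4.png

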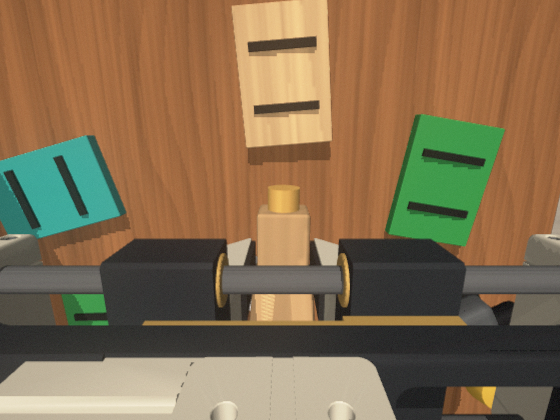

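The plywood board is fully in view. Its strips are at (282,45) and (287,107), its near edge is at row ~144, and the held paddle's ferrule points at it at (284,187). I'll fit the strips for the exact board pose and work out where the paddle sits in the grip.

Run:
```python
from look import *
s=observe();p=snap('wrist');g=cv2.cvtColor(p['pixels'],cv2.COLOR_BGR2GRAY)
# strips
m=np.zeros_like(g);m[20:128,240:326]=(g[20:128,240:326]<70)
n,l,st,ce=cv2.connectedComponentsWithStats(m)
C=[]
for i in range(1,n):
    if st[i,4]>150:
        pts=np.argwhere(l==i)[:,::-1].astype(float)
        W=unproj(p,pts,.0215)[:,:2]*1000
        r=cv2.minAreaRect(W.astype(np.float32));C.append(r[0]);print(st[i],r)
C=np.array(C);print('mid',C.mean(0),'dist',np.linalg.norm(C[0]-C[1]),'yaw',np.degrees(np.arctan2(*(C[0]-C[1])[::-1])))
# board light mask
hs=cv2.cvtColor(p['pixels'],cv2.COLOR_BGR2HSV)
w=np.zeros_like(g);w[0:160,225:340]=(g[0:160,225:340]>140)
w=cv2.morphologyEx(w,cv2.MORPH_CLOSE,np.ones((15,15)))
c=max(cv2.findContours(w,0,2)[0],key=cv2.contourArea).reshape(-1,2)
print('board rect',cv2.minAreaRect((unproj(p,c,.018)[:,:2]*1000).astype(np.float32)), c.min(0),c.max(0))
# ferrule
T=R.from_euler('xyz',s['tool_rot']).as_matrix()
for r in (187,190,210):
    z=s['tool_pos'][2]-.0494; print(r,(T.T@(unproj(p,[284,r],z)[0]-s['tool_pos']))*1000)
for uv in((258,206),(308,206),(283,206)): print((T.T@(unproj(p,uv,s['tool_pos'][2]-.0464)[0]-s['tool_pos']))*1000)
```

```text
[248  37  68  15 588] ((588.8184814453125, -121.79720306396484), (78.2103500366211, 9.538997650146484), 3.9254465103149414)
[254 101  64  12 457] ((593.4122314453125, -191.2631378173828), (77.49112701416016, 8.28067398071289), 4.0875630378723145)
mid [ 591.1154 -156.5302] dist 69.61766033291138 yaw 93.78343457147399
board rect ((590.9430541992188, -153.52276611328125), (109.92495727539062, 163.82763671875), 4.057470321655273) [231   0] [331 146]
187 [42.0512  0.1189 49.402 ]
190 [40.6087  0.1223 49.402 ]
210 [30.8026  0.1452 49.4015]
[ 33.5064 -12.1298  46.3978]
[33.5265 11.4328 46.4052]
[33.5164 -0.3487 46.4015]
```

>>> arm_command(
  series=[
    {"x": 35,"y": 0,"z": 30,"rx": 0,"ry": 0,"rz": -2},
    {"x": 70,"y": 0,"z": 60,"rx": 0,"ry": 0,"rz": -4.3},
    {"x": 105,"y": -1,"z": 90,"rx": 0,"ry": 0,"rz": -4.3},
    {"x": 135,"y": -1,"z": 120,"rx": 0,"ry": 0,"rz": -4.3},
    {"x": 154.5,"y": -1,"z": 150,"rx": 0,"ry": 0,"rz": -4.3},
    {"x": 154.5,"y": -1,"z": 180,"rx": 0,"ry": 0,"rz": -4.3},
    {"x": 154.5,"y": -1,"z": 205,"rx": 0,"ry": 0,"rz": -4.3},
    {"x": 154.5,"y": -1,"z": 216,"rx": 0,"ry": 0,"rz": -4.3},
    {"x": 154.5,"y": -1,"z": 222,"rx": 0,"ry": 0,"rz": -4.3},
    {"x": 154.5,"y": -1,"z": 225,"rx": 0,"ry": 0,"rz": -4.3},
    {"x": 154.5,"y": -1,"z": 226,"rx": 0,"ry": 0,"rz": -4.3},
    {"x": 154.5,"y": -1,"z": 226,"rx": 0,"ry": 0,"rz": -4.3},
    {"x": 154.5,"y": -1,"z": 226,"rx": 0,"ry": 0,"rz": -4.3},
    {"x": 154.5,"y": -1,"z": 226,"rx": 0,"ry": 0,"rz": -4.3},
  ],
)

```text
time: 9.95
tool_pos: [0.5898, -0.1354, 0.0928]
tool_rot: [3.141, 0.0, 1.638]
contact_force: [0.6, -0.2, -1.1]
opening: 0.0301
grip_force: 29.9
```

>>> arm_command(
  series=[
    {"x": 1,"y": 0,"z": 1,"rx": 0,"ry": 0,"rz": 0},
    {"x": 1,"y": 0,"z": 2,"rx": 0,"ry": 0,"rz": 0},
    {"x": 1,"y": 0,"z": 2,"rx": 0,"ry": 0,"rz": 0},
    {"x": 1,"y": 0,"z": 2,"rx": 0,"ry": 0,"rz": 0},
  ],
)

```text
time: 10.35
tool_pos: [0.5895, -0.1341, 0.0904]
tool_rot: [3.141, -0.0, 1.639]
contact_force: [-0.7, 1.7, 2.1]
opening: 0.0301
grip_force: 29.9
```

>>> arm_command(
  hand=60,
  series=[
    {"x": 0,"y": 0,"z": 0,"rx": 0,"ry": 0,"rz": 0},
    {"x": 0,"y": 0,"z": 0,"rx": 0,"ry": 0,"rz": 0},
    {"x": 0,"y": 0,"z": 0,"rx": 0,"ry": 0,"rz": 0},
    {"x": 0,"y": 0,"z": 0,"rx": 0,"ry": 0,"rz": 0},
    {"x": 0,"y": 0,"z": 0,"rx": 0,"ry": 0,"rz": 0},
  ],
)

```text
time: 10.85
tool_pos: [0.5895, -0.1343, 0.0901]
tool_rot: [3.142, -0.0, 1.638]
contact_force: [-1.2, -0.3, 0.5]
opening: 0.0596
grip_force: 0.0
```

>>> arm_command(
  series=[
    {"x": 0,"y": 0,"z": -25,"rx": 0,"ry": 0,"rz": 0},
    {"x": 0,"y": 0,"z": -65,"rx": 0,"ry": 0,"rz": 0},
    {"x": -20,"y": 0,"z": -105,"rx": 0,"ry": 0,"rz": 0},
    {"x": -50,"y": 0,"z": -145,"rx": 0,"ry": 0,"rz": 0},
    {"x": -80,"y": 0,"z": -185,"rx": 0,"ry": 0,"rz": 0},
    {"x": -110,"y": 0,"z": -220,"rx": 0,"ry": 0,"rz": 0},
    {"x": -140,"y": 0,"z": -250,"rx": 0,"ry": 0,"rz": 0},
    {"x": -166,"y": 0,"z": -270,"rx": 0,"ry": 0,"rz": 0},
    {"x": -166,"y": 0,"z": -270,"rx": 0,"ry": 0,"rz": 0},
    {"x": -166,"y": 0,"z": -270,"rx": 0,"ry": 0,"rz": 0},
    {"x": -166,"y": 0,"z": -270,"rx": 0,"ry": 0,"rz": 0},
  ],
)

```text
time: 11.95
tool_pos: [0.6005, -0.2987, 0.3587]
tool_rot: [-3.14, -0.002, 1.639]
contact_force: [0.2, 0.8, 0.0]
opening: 0.0601
grip_force: 0.0
```

```bash
cat > bp.py <<'E'
from look import *
def board_paddle(f):
    s=observe();p=snap('wrist',f)
    print('t',s['time'],s['tool_pos'],s['tool_rot'],s['contact_force'])
    print('paddle',[r[:6] for r in rect(p,'paddle',.035)],[d['point'] for d in mark_of(p,'paddle')][:1])
    print('board',[r[:6] for r in rect(p,'board',.018)],[d['point'] for d in mark_of(p,'board')][:4])
E
python3 -c "
from bp import *
board_paddle('w5.png')
p=snap('top')
for q,z in (('rack',.06),('stick',.032),('sandblock',.038)): print(q,[r[:6] for r in rect(p,q,z)])
for q in ('rack','rack_mouth','rack_home'): print(q,[(d['point'],d['confidence']) for d in mark_of(p,q)][:1])
"
```

```text
t 11.95 [ 0.6005 -0.2987  0.3587] [-3.1395 -0.0022  1.6393] [0.179  0.7736 0.0497]
paddle [] [[0.5879, -0.1573, 0.0233]]
board [(0.98, 283.8, -294.2, 169.2, 110.5, 15.8), (0.89, 592.1, -155.7, 157.6, 110.8, -86.0), (0.66, 798.2, -285.8, 159.0, 115.6, 80.2)] [[0.8048, -0.2901, 0.0029], [0.2791, -0.2896, 0.002], [0.5942, -0.156, 0.001]]
rack [(0.89, 571.4, 362.9, 205.7, 163.0, 82.2)]
stick [(0.82, 683.7, 169.1, 114.7, 38.4, -12.8)]
sandblock []
rack [([0.5792, 0.3817, -0.002], 0.64)]
rack_mouth []
rack_home []
```

View pics/w5.png

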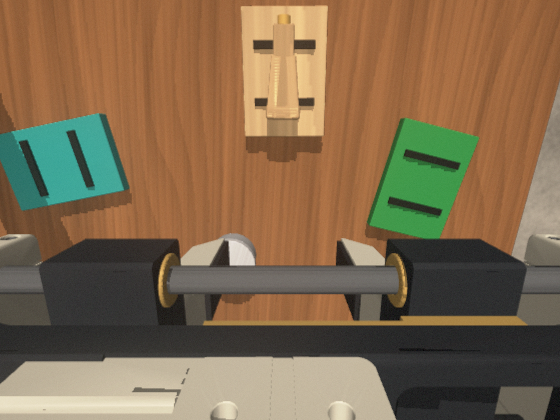

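The paddle lies lengthwise along the middle of the plywood board: ferrule (284,18), head end at row ~118–135, board rows 7–136. I'll check that by projection and plan the push path.

```bash
cat > plan.py <<'E'
from look import *
from scipy.interpolate import CubicHermiteSpline
def plan(start,sh,end,eh,back,n0,step,tool):
    L=np.hypot(*(np.array(end)-start)); u=lambda a:np.array([np.cos(np.radians(a)),np.sin(np.radians(a))])
    sp=CubicHermiteSpline([0,1],[start,end],[L*u(sh),L*u(eh)])
    n=int(np.ceil(L/step)); tx=u(tool[2]);ty=np.array([tx[1],-tx[0]])
    for i in range(n+1):
        t=i/n;c=sp(t);d=sp(t,1);tan=np.degrees(np.arctan2(d[1],d[0])); h=(1-t)*0+tan
        if sh is None:h=tan
        T=c-back*u(h);D=T-np.array(tool[:2])
        print(i,'c',c.round(),'h',round(h,1),'row',round(D@tx,1),round(D@ty,1),'rz',round(tool[2]-h,1))
E
python3 - <<'E'
from plan import *
p=snap('wrist')
h=np.radians(273.9);c=np.array([591,-156.5]);ux=np.array([np.cos(h),np.sin(h)])
f=lambda x,z:proj(p,np.r_[c+ux*x,z]/1000)[0].round().tolist()
print('pred ferrule tip',f(-66,41),'wood end',f(-55,44),'head top',f(55,44),'head bottom',f(55,22),'board ends',f(-80,18),f(80,18))
plan(np.array([591,-156.5]),98,np.array([552.5,195]),82,89.5,0,12,(598,-258,93.9))
E
```

```text
pred ferrule tip [283.0, 10.0] wood end [283.0, 19.0] head top [283.0, 115.0] head bottom [283.0, 116.0] board ends [283.0, 4.0] [283.0, 135.0]
0 c [ 591. -156.] h 98.0 row 12.5 6.3 rz -4.1
1 c [ 589. -145.] h 98.7 row 24.3 6.4 rz -4.8
2 c [ 587. -133.] h 99.2 row 36.2 6.3 rz -5.3
3 c [ 585. -121.] h 99.7 row 48.1 5.9 rz -5.8
4 c [ 583. -110.] h 100.1 row 59.9 5.3 rz -6.2
5 c [581. -98.] h 100.5 row 71.8 4.5 rz -6.6
6 c [579. -86.] h 100.7 row 83.7 3.5 rz -6.8
7 c [577. -75.] h 100.9 row 95.6 2.3 rz -7.0
8 c [575. -63.] h 101.0 row 107.4 1.0 rz -7.1
9 c [572. -51.] h 101.0 row 119.3 -0.5 rz -7.1
10 c [570. -39.] h 100.9 row 131.1 -2.1 rz -7.0
11 c [568. -28.] h 100.7 row 143.0 -3.8 rz -6.8
12 c [566. -16.] h 100.5 row 154.8 -5.5 rz -6.6
13 c [563.  -4.] h 100.2 row 166.6 -7.4 rz -6.3
14 c [561.   8.] h 99.8 row 178.4 -9.2 rz -5.9
15 c [559.  19.] h 99.3 row 190.1 -11.2 rz -5.4
16 c [558.  31.] h 98.8 row 201.9 -13.1 rz -4.9
17 c [556.  43.] h 98.1 row 213.6 -15.0 rz -4.2
18 c [554.  54.] h 97.4 row 225.4 -17.0 rz -3.5
19 c [553.  66.] h 96.6 row 237.1 -18.9 rz -2.7
20 c [552.  78.] h 95.7 row 248.9 -20.7 rz -1.8
21 c [550.  90.] h 94.7 row 260.6 -22.5 rz -0.8
22 c [550. 101.] h 93.6 row 272.3 -24.3 rz 0.3
23 c [549. 113.] h 92.5 row 284.1 -25.9 rz 1.4
24 c [549. 125.] h 91.2 row 295.9 -27.4 rz 2.7
25 c [549. 137.] h 89.9 row 307.7 -28.8 rz 4.0
26 c [549. 148.] h 88.5 row 319.6 -30.0 rz 5.4
27 c [549. 160.] h 87.0 row 331.5 -31.1 rz 6.9
28 c [550. 172.] h 85.4 row 343.4 -32.0 rz 8.5
29 c [551. 183.] h 83.7 row 355.4 -32.6 rz 10.2
30 c [552. 195.] h 82.0 row 367.5 -33.0 rz 11.9
```

>>> arm_command(
  series=[
    {"x": 0,"y": 0,"z": 45,"rx": 0,"ry": 0,"rz": 0},
    {"x": 0,"y": 0,"z": 90,"rx": 0,"ry": 0,"rz": 0},
    {"x": 0,"y": 0,"z": 135,"rx": 0,"ry": 0,"rz": 0},
    {"x": 10,"y": 0,"z": 180,"rx": 0,"ry": 0,"rz": 0},
    {"x": 20,"y": 0,"z": 220,"rx": 0,"ry": 0,"rz": 0},
    {"x": 30,"y": 0,"z": 250,"rx": 0,"ry": 0,"rz": 0},
    {"x": 36,"y": 0,"z": 272,"rx": 0,"ry": 0,"rz": 0},
    {"x": 40,"y": 0,"z": 284,"rx": 0,"ry": 0,"rz": 0},
    {"x": 41,"y": 0,"z": 289,"rx": 0,"ry": 0,"rz": 0},
    {"x": 41,"y": 0,"z": 289,"rx": 0,"ry": 0,"rz": 0},
    {"x": 41,"y": 0,"z": 289,"rx": 0,"ry": 0,"rz": 0},
    {"x": 41,"y": 0,"z": 289,"rx": 0,"ry": 0,"rz": 0},
  ],
)

```text
time: 13.8
tool_pos: [0.5986, -0.2596, 0.0726]
tool_rot: [3.139, 0.001, 1.638]
contact_force: [-0.5, 0.9, -0.1]
opening: 0.0601
grip_force: 0.0
```

>>> arm_command(
  series=[
    {"x": 6,"y": 1,"z": 2.5,"rx": 0,"ry": 0,"rz": 0},
    {"x": 13,"y": 2,"z": 2.5,"rx": 0,"ry": 0,"rz": 0},
    {"x": 22,"y": 3,"z": 2.5,"rx": 0,"ry": 0,"rz": -0.6},
    {"x": 32,"y": 4,"z": 2.5,"rx": 0,"ry": 0,"rz": -1.4},
    {"x": 43,"y": 4.5,"z": 2.5,"rx": 0,"ry": 0,"rz": -2.4},
    {"x": 55,"y": 4.5,"z": 2.5,"rx": 0,"ry": 0,"rz": -3.6},
    {"x": 67,"y": 4,"z": 2.5,"rx": 0,"ry": 0,"rz": -4.8},
    {"x": 79,"y": 3,"z": 2.5,"rx": 0,"ry": 0,"rz": -5.8},
    {"x": 91,"y": 2,"z": 2.5,"rx": 0,"ry": 0,"rz": -6.5},
    {"x": 103,"y": 1,"z": 2.5,"rx": 0,"ry": 0,"rz": -7},
    {"x": 115,"y": 0,"z": 2.5,"rx": 0,"ry": 0,"rz": -7.1},
    {"x": 127,"y": -1.5,"z": 2.5,"rx": 0,"ry": 0,"rz": -7},
    {"x": 139,"y": -3,"z": 2.5,"rx": 0,"ry": 0,"rz": -6.9},
    {"x": 150,"y": -5,"z": 2.5,"rx": 0,"ry": 0,"rz": -6.7},
    {"x": 160,"y": -6.5,"z": 2.5,"rx": 0,"ry": 0,"rz": -6.5},
    {"x": 168,"y": -7.5,"z": 2.5,"rx": 0,"ry": 0,"rz": -6.3},
    {"x": 173,"y": -8.5,"z": 2.5,"rx": 0,"ry": 0,"rz": -6.1},
    {"x": 176,"y": -9,"z": 2.5,"rx": 0,"ry": 0,"rz": -6},
    {"x": 176,"y": -9,"z": 2.5,"rx": 0,"ry": 0,"rz": -6},
  ],
)

```text
time: 15.7
tool_pos: [0.5767, -0.0834, 0.0685]
tool_rot: [-3.141, -0.001, 1.743]
contact_force: [-0.2, -0.1, -0.6]
opening: 0.0599
grip_force: 0.0
```

Run:
```python
from look import *
s=observe();print(s['time'],s['tool_pos'],np.degrees(s['tool_rot'][2]))
p=snap('side')
print('board',[(r[:6]) for r in rect(p,'board',.018)],[np.round(d['point'],3).tolist() for d in mark_of(p,'board')],[np.round(d['point'],3).tolist() for d in mark_of(p,'paddle')])
cv2.imwrite('pics/s6.png',cv2.resize(p['pixels'][100:300,180:400],None,fx=3,fy=3,interpolation=2))
```

```text
15.7 [ 0.5767 -0.0834  0.0685] 99.87570135043742
board [(0.94, 798.2, -298.1, 189.0, 116.3, 81.1), (0.82, 281.9, -307.6, 160.3, 134.1, 15.2), (0.74, 508.6, -677.7, 171.7, 109.9, -83.8)] [[0.508, -0.669, -0.001], [0.326, -0.514, 0.002], [0.802, -0.289, -0.002], [0.276, -0.297, 0.002], [0.56, 0.009, -0.002]] [[0.575, 0.376, -0.0], [0.562, 0.001, 0.023]]
```

View pics/s6.png

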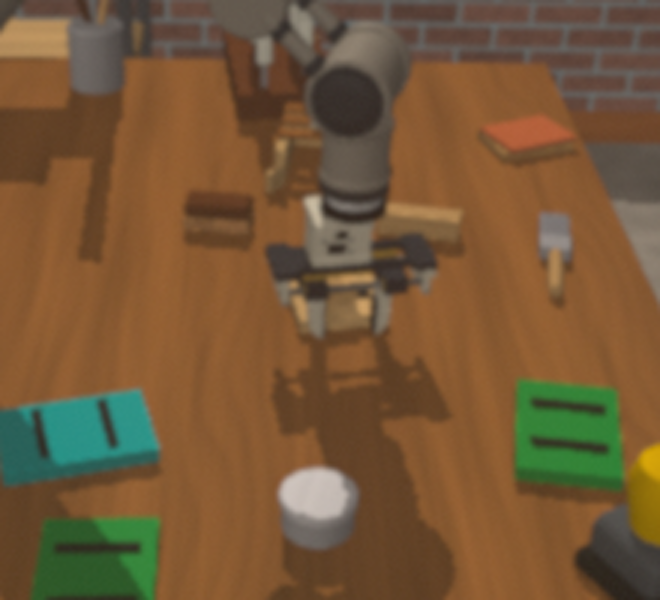

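The side crop shows the board with the paddle just in front of the fingers at (340,300), and the network puts it at (560,9) mm, as planned. I'll go up for a close look at the rack.

>>> arm_command(
  series=[
    {"x": -12,"y": 0,"z": 0,"rx": 0,"ry": 0,"rz": 0},
    {"x": -20,"y": 0,"z": -30,"rx": 0,"ry": 0,"rz": 0},
    {"x": -20,"y": 0,"z": -75,"rx": 0,"ry": 0,"rz": 2},
    {"x": -5,"y": 2,"z": -120,"rx": 0,"ry": 0,"rz": 5},
    {"x": 20,"y": 4,"z": -160,"rx": 0,"ry": 0,"rz": 8},
    {"x": 45,"y": 6,"z": -200,"rx": 0,"ry": 0,"rz": 10},
    {"x": 70,"y": 8,"z": -240,"rx": 0,"ry": 0,"rz": 12},
    {"x": 95,"y": 10,"z": -280,"rx": 0,"ry": 0,"rz": 15},
    {"x": 120,"y": 12,"z": -320,"rx": 0,"ry": 0,"rz": 15},
    {"x": 150,"y": 14,"z": -350,"rx": 0,"ry": 0,"rz": 15},
    {"x": 183,"y": 15,"z": -380,"rx": 0,"ry": 0,"rz": 15},
    {"x": 183,"y": 15,"z": -380,"rx": 0,"ry": 0,"rz": 15},
    {"x": 183,"y": 15,"z": -380,"rx": 0,"ry": 0,"rz": 15},
    {"x": 183,"y": 15,"z": -380,"rx": 0,"ry": 0,"rz": 15},
    {"x": 183,"y": 15,"z": -380,"rx": 0,"ry": 0,"rz": 15},
  ],
)

```text
time: 17.4
tool_pos: [0.5606, 0.0975, 0.4472]
tool_rot: [-3.139, 0.001, 1.48]
contact_force: [0.7, 0.1, 0.4]
opening: 0.0601
grip_force: 0.0
```

Run:
```python
from look import *
s=observe();print(s['time'],s['tool_pos'],np.degrees(s['tool_rot'][2]))
p=snap('wrist','w7.png')
for q in ('rack','rack_mouth','rack_home','board','paddle'): print(q,[(np.round(d['point'],4).tolist(),round(d['confidence'],2)) for d in mark_of(p,q)][:3])
for q,z in (('board',.018),('rack',.054)): print(q,[r[:6] for r in rect(p,q,z)])
# predicted wall outlines with rack (578,381) 82deg
a=np.radians(82);ux=np.array([np.cos(a),np.sin(a)]);uy=np.array([-ux[1],ux[0]])
im=p['pixels'].copy()
for y in (-77,-62,62,77):
    q=[np.r_[np.array([578,381])+ux*x+uy*y,54]/1000 for x in (-77.5,77.5)]
    q=proj(p,q);print(y,q.round().tolist())
    cv2.line(im,tuple(int(v) for v in q[0]),tuple(int(v) for v in q[1]),(0,0,255),1)
cv2.imwrite('pics/w7b.png',cv2.resize(im[:210,130:430],None,fx=2.6,fy=2.6,interpolation=2))
```

```text
17.4 [0.5606 0.0975 0.4472] 84.77882054253547
rack []
rack_mouth []
rack_home []
board [([0.5628, 0.0093, -0.0013], 0.63)]
paddle [([0.5554, 0.0031, 0.0235], 0.88)]
board [(0.9, 560.2, 9.4, 163.4, 111.2, -80.2)]
rack [(0.56, 502.6, 312.9, 77.0, 24.1, 80.7), (0.19, 424.9, 193.5, 91.9, 51.8, -8.2)]
-77 [[329.0, 35.0], [339.0, -96.0]]
-62 [[318.0, 34.0], [328.0, -97.0]]
62 [[232.0, 30.0], [233.0, -103.0]]
77 [[222.0, 29.0], [221.0, -103.0]]
```

View pics/w7b.png

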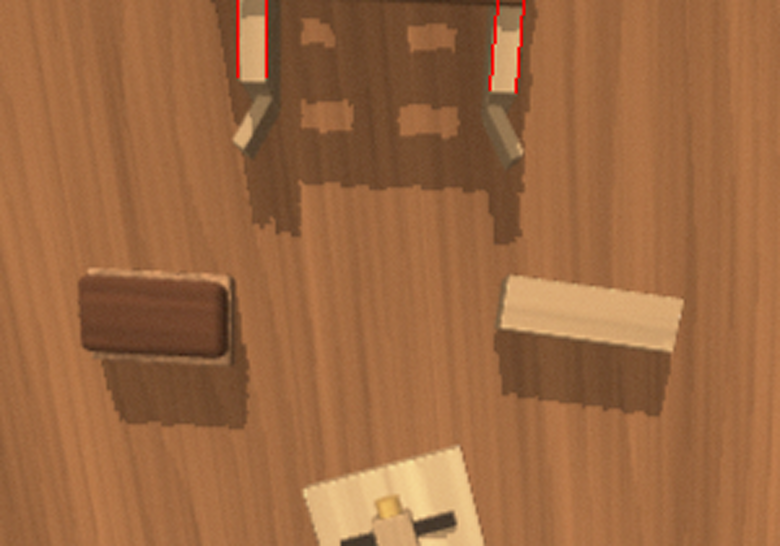

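The predicted wall outlines (red) lie right on the rack walls, so the rack is at (578,381) mm with yaw 82°. The board is at (560,9) mm with yaw 99.8°, flush with where the fingers were. The lane between sanding block and stick is clear. I'll go back behind the board.

>>> arm_command(
  series=[
    {"x": -40,"y": 7,"z": 20,"rx": 0,"ry": 0,"rz": -4},
    {"x": -80,"y": 14,"z": 45,"rx": 0,"ry": 0,"rz": -8},
    {"x": -120,"y": 22,"z": 70,"rx": 0,"ry": 0,"rz": -12},
    {"x": -158,"y": 30,"z": 100,"rx": 0,"ry": 0,"rz": -15},
    {"x": -185,"y": 35,"z": 140,"rx": 0,"ry": 0,"rz": -15},
    {"x": -190,"y": 35,"z": 185,"rx": 0,"ry": 0,"rz": -15},
    {"x": -190,"y": 35,"z": 230,"rx": 0,"ry": 0,"rz": -15},
    {"x": -190,"y": 35,"z": 275,"rx": 0,"ry": 0,"rz": -15},
    {"x": -190,"y": 35,"z": 315,"rx": 0,"ry": 0,"rz": -15},
    {"x": -190,"y": 35,"z": 345,"rx": 0,"ry": 0,"rz": -15},
    {"x": -190,"y": 35,"z": 365,"rx": 0,"ry": 0,"rz": -15},
    {"x": -190,"y": 35,"z": 375,"rx": 0,"ry": 0,"rz": -15},
    {"x": -190,"y": 35,"z": 377,"rx": 0,"ry": 0,"rz": -15},
    {"x": -190,"y": 35,"z": 377,"rx": 0,"ry": 0,"rz": -15},
    {"x": -190,"y": 35,"z": 377,"rx": 0,"ry": 0,"rz": -15},
  ],
)

```text
time: 19.3
tool_pos: [0.5791, -0.0937, 0.0731]
tool_rot: [3.139, 0.001, 1.743]
contact_force: [1.0, 0.3, 0.5]
opening: 0.0598
grip_force: 0.0
```

Run:
```python
from plan import *
s=observe();t=(*(s['tool_pos'][:2]*1000),np.degrees(s['tool_rot'][2]));print(s['time'],t,s['tool_pos'][2])
plan(np.array([560.2,9.4]),99.8,np.array([551.9,195]),82,91,0,12,t)
plan(np.array([551.9,195]),82,np.array([575.6,363.7]),82,91,0,24,t)
```

```text
19.3 (np.float64(579.122343689089), np.float64(-93.68397107097911), np.float64(99.87925660648678)) 0.07306268568791272
0 c [560.   9.] h 99.8 row 13.8 -1.1 rz 0.1
1 c [558.  21.] h 99.2 row 25.4 -1.9 rz 0.6
2 c [556.  32.] h 98.6 row 37.1 -2.7 rz 1.3
3 c [555.  44.] h 97.9 row 48.8 -3.5 rz 1.9
4 c [553.  56.] h 97.2 row 60.5 -4.2 rz 2.7
5 c [552.  67.] h 96.3 row 72.3 -4.9 rz 3.5
6 c [551.  79.] h 95.4 row 84.1 -5.5 rz 4.5
7 c [550.  90.] h 94.4 row 95.8 -6.1 rz 5.4
8 c [549. 102.] h 93.4 row 107.6 -6.5 rz 6.5
9 c [548. 114.] h 92.2 row 119.5 -6.9 rz 7.6
10 c [548. 125.] h 91.0 row 131.3 -7.1 rz 8.9
11 c [548. 137.] h 89.7 row 143.1 -7.2 rz 10.2
12 c [548. 149.] h 88.3 row 155.0 -7.2 rz 11.5
13 c [549. 160.] h 86.9 row 166.8 -7.0 rz 13.0
14 c [549. 172.] h 85.3 row 178.7 -6.6 rz 14.5
15 c [550. 183.] h 83.7 row 190.6 -6.0 rz 16.2
16 c [552. 195.] h 82.0 row 202.5 -5.2 rz 17.9
0 c [552. 195.] h 82.0 row 202.5 -5.2 rz 17.9
1 c [555. 216.] h 82.0 row 222.7 1.3 rz 17.9
2 c [558. 237.] h 82.0 row 243.0 7.9 rz 17.9
3 c [561. 258.] h 82.0 row 263.3 14.4 rz 17.9
4 c [564. 279.] h 82.0 row 283.5 20.9 rz 17.9
5 c [567. 300.] h 82.0 row 303.8 27.5 rz 17.9
6 c [570. 322.] h 82.0 row 324.1 34.0 rz 17.9
7 c [573. 343.] h 82.0 row 344.3 40.5 rz 17.9
8 c [576. 364.] h 82.0 row 364.6 47.1 rz 17.9
```

>>> arm_command(
  series=[
    {"x": 6,"y": -0.5,"z": 3,"rx": 0,"ry": 0,"rz": 0},
    {"x": 12,"y": -1,"z": 3,"rx": 0,"ry": 0,"rz": 0},
    {"x": 19,"y": -1.5,"z": 3,"rx": 0,"ry": 0,"rz": 0.3},
    {"x": 28,"y": -2,"z": 3,"rx": 0,"ry": 0,"rz": 0.8},
    {"x": 39,"y": -3,"z": 3,"rx": 0,"ry": 0,"rz": 1.5},
    {"x": 51,"y": -3.6,"z": 3,"rx": 0,"ry": 0,"rz": 2.2},
    {"x": 63,"y": -4.4,"z": 3,"rx": 0,"ry": 0,"rz": 3},
    {"x": 75,"y": -5,"z": 3,"rx": 0,"ry": 0,"rz": 4},
    {"x": 87,"y": -5.7,"z": 3,"rx": 0,"ry": 0,"rz": 5},
    {"x": 99,"y": -6.2,"z": 3,"rx": 0,"ry": 0,"rz": 6},
    {"x": 111,"y": -6.6,"z": 3,"rx": 0,"ry": 0,"rz": 7.1},
    {"x": 123,"y": -7,"z": 3,"rx": 0,"ry": 0,"rz": 8.3},
    {"x": 135,"y": -7.2,"z": 3,"rx": 0,"ry": 0,"rz": 9.5},
    {"x": 147,"y": -7.2,"z": 3,"rx": 0,"ry": 0,"rz": 10.9},
    {"x": 159,"y": -7.1,"z": 3,"rx": 0,"ry": 0,"rz": 12.4},
    {"x": 170,"y": -6.9,"z": 3,"rx": 0,"ry": 0,"rz": 14},
    {"x": 180,"y": -6.5,"z": 3,"rx": 0,"ry": 0,"rz": 15.5},
    {"x": 189,"y": -6,"z": 3,"rx": 0,"ry": 0,"rz": 16.8},
    {"x": 195,"y": -5.6,"z": 3,"rx": 0,"ry": 0,"rz": 17.5},
    {"x": 198,"y": -5.4,"z": 3,"rx": 0,"ry": 0,"rz": 17.9},
  ],
)

```text
time: 21.3
tool_pos: [0.5385, 0.1014, 0.0688]
tool_rot: [-3.141, 0.0, 1.431]
contact_force: [-0.5, -3.9, 2.1]
opening: 0.06
grip_force: 1.6
```

Run:
```python
from look import *
s=observe();print(s['time'],s['tool_pos'],np.degrees(s['tool_rot'][2]),s['contact_force'])
for n in('side','top'):
  p=snap(n)
  for q in('board','paddle'): print(n,q,[(np.round(d['point'],3).tolist(),round(d['confidence'],2)) for d in mark_of(p,q) if abs(d['point'][0]-.55)<.1 and d['point'][1]>-.1])
p=snap('wrist');print([r[:6] for r in rect(p,'paddle',.038)+rect(p,'board',.018)],[d['point'] for d in mark_of(p,'paddle')])
```

```text
21.3 [0.5385 0.1014 0.0688] 82.00364633552735 [-0.5264 -3.8897  2.1283]
side board [([0.549, 0.194, 0.0], 0.75)]
side paddle [([0.551, 0.187, 0.025], 0.61)]
top board []
top paddle []
[(0.87, 546.3, 172.6, 80.5, 45.1, 82.0), (0.29, 457.8, 187.1, 46.8, 45.6, 81.9), (0.85, 547.6, 166.4, 108.7, 107.2, -8.0)] [[0.5458, 0.1905, 0.0262]]
```

The board is centred on the rack's axis and square to it, with the paddle still in the middle. Now I'll push straight in.

>>> arm_command(
  series=[
    {"x": 4,"y": 0,"z": 0,"rx": 0,"ry": 0,"rz": 0},
    {"x": 10,"y": 0,"z": 0,"rx": 0,"ry": 0,"rz": 0},
    {"x": 18,"y": 0,"z": 0,"rx": 0,"ry": 0,"rz": 0},
    {"x": 27,"y": 0,"z": 0,"rx": 0,"ry": 0,"rz": 0},
    {"x": 36,"y": 0,"z": 0,"rx": 0,"ry": 0,"rz": 0},
    {"x": 45,"y": 0,"z": 0,"rx": 0,"ry": 0,"rz": 0},
    {"x": 54,"y": 0,"z": 0,"rx": 0,"ry": 0,"rz": 0},
    {"x": 63,"y": 0,"z": 0,"rx": 0,"ry": 0,"rz": 0},
    {"x": 72,"y": 0,"z": 0,"rx": 0,"ry": 0,"rz": 0},
    {"x": 81,"y": 0,"z": 0,"rx": 0,"ry": 0,"rz": 0},
    {"x": 90,"y": 0,"z": 0,"rx": 0,"ry": 0,"rz": 0},
    {"x": 99,"y": 0,"z": 0,"rx": 0,"ry": 0,"rz": 0},
    {"x": 108,"y": 0,"z": 0,"rx": 0,"ry": 0,"rz": 0},
    {"x": 117,"y": 0,"z": 0,"rx": 0,"ry": 0,"rz": 0},
    {"x": 125,"y": 0,"z": 0,"rx": 0,"ry": 0,"rz": 0},
    {"x": 132,"y": 0,"z": 0,"rx": 0,"ry": 0,"rz": 0},
    {"x": 138,"y": 0,"z": 0,"rx": 0,"ry": 0,"rz": 0},
    {"x": 143,"y": 0,"z": 0,"rx": 0,"ry": 0,"rz": 0},
    {"x": 147,"y": 0,"z": 0,"rx": 0,"ry": 0,"rz": 0},
    {"x": 150,"y": 0,"z": 0,"rx": 0,"ry": 0,"rz": 0},
  ],
)

```text
time: 23.8
tool_pos: [0.56, 0.2494, 0.0687]
tool_rot: [3.142, -0.0, 1.431]
contact_force: [-0.8, -1.0, -0.3]
opening: 0.0598
grip_force: 0.9
```

>>> arm_command(
  series=[
    {"x": 3,"y": 0,"z": 0,"rx": 0,"ry": 0,"rz": 0},
    {"x": 6,"y": 0,"z": 0,"rx": 0,"ry": 0,"rz": 0},
    {"x": 9,"y": 0,"z": 0,"rx": 0,"ry": 0,"rz": 0},
    {"x": 12,"y": 0,"z": 0,"rx": 0,"ry": 0,"rz": 0},
    {"x": 14,"y": 0,"z": 0,"rx": 0,"ry": 0,"rz": 0},
    {"x": 15,"y": 0,"z": 0,"rx": 0,"ry": 0,"rz": 0},
  ],
)

```text
time: 24.4
tool_pos: [0.5621, 0.2643, 0.0688]
tool_rot: [3.142, -0.0, 1.431]
contact_force: [0.1, -2.0, 0.2]
opening: 0.06
grip_force: 1.0
```

>>> arm_command(
  series=[
    {"x": 2,"y": 0,"z": 0,"rx": 0,"ry": 0,"rz": 0},
    {"x": 4,"y": 0,"z": 0,"rx": 0,"ry": 0,"rz": 0},
    {"x": 5,"y": 0,"z": 0,"rx": 0,"ry": 0,"rz": 0},
    {"x": 6,"y": 0,"z": 0,"rx": 0,"ry": 0,"rz": 0},
    {"x": 6,"y": 0,"z": 0,"rx": 0,"ry": 0,"rz": 0},
  ],
)

```text
time: 24.9
tool_pos: [0.5629, 0.2702, 0.0687]
tool_rot: [3.141, -0.0, 1.431]
contact_force: [-1.5, -1.1, -0.6]
opening: 0.0601
grip_force: 0.5
```

>>> arm_command(
  series=[
    {"x": 1,"y": 0,"z": 0,"rx": 0,"ry": 0,"rz": 0},
    {"x": 2,"y": 0,"z": 0,"rx": 0,"ry": 0,"rz": 0},
    {"x": 2,"y": 0,"z": 0,"rx": 0,"ry": 0,"rz": 0},
  ],
)

```text
time: 25.2
tool_pos: [0.5632, 0.2715, 0.0688]
tool_rot: [-3.142, 0.001, 1.431]
contact_force: [-1.0, -4.8, 0.8]
opening: 0.0599
grip_force: 2.4
```

>>> arm_command(
  series=[
    {"x": 1,"y": 0,"z": 0,"rx": 0,"ry": 0,"rz": 0},
    {"x": 2,"y": 0,"z": 0,"rx": 0,"ry": 0,"rz": 0},
    {"x": 2,"y": 0,"z": 0,"rx": 0,"ry": 0,"rz": 0},
  ],
)

```text
time: 25.5
tool_pos: [0.5634, 0.2718, 0.0688]
tool_rot: [-3.141, 0.004, 1.431]
contact_force: [-1.4, -12.0, 3.4]
opening: 0.06
grip_force: 6.3
```

>>> arm_command(
  series=[
    {"x": 1,"y": 0,"z": 0,"rx": 0,"ry": 0,"rz": 0},
    {"x": 1,"y": 0,"z": 0,"rx": 0,"ry": 0,"rz": 0},
  ],
)

```text
time: 25.7
tool_pos: [0.5635, 0.2719, 0.0688]
tool_rot: [-3.141, 0.005, 1.431]
contact_force: [-1.9, -16.1, 5.2]
opening: 0.06
grip_force: 8.1
```

The tool has stalled against the back with force building, which is home. I'll back off and check.

>>> arm_command(
  series=[
    {"x": -4,"y": 0,"z": 0,"rx": 0,"ry": 0,"rz": 0},
    {"x": -15,"y": 0,"z": 0,"rx": 0,"ry": 0,"rz": 0},
    {"x": -40,"y": 0,"z": 0,"rx": 0,"ry": 0,"rz": 0},
    {"x": -75,"y": 0,"z": -30,"rx": 0,"ry": 0,"rz": 0},
    {"x": -90,"y": 0,"z": -75,"rx": 0,"ry": 0,"rz": 0},
    {"x": -90,"y": 0,"z": -120,"rx": 0,"ry": 0,"rz": 0},
    {"x": -90,"y": 0,"z": -165,"rx": 0,"ry": 0,"rz": 0},
    {"x": -80,"y": 0,"z": -210,"rx": 0,"ry": 0,"rz": 0},
    {"x": -70,"y": 0,"z": -250,"rx": 0,"ry": 0,"rz": 0},
    {"x": -50,"y": 0,"z": -285,"rx": 0,"ry": 0,"rz": 0},
    {"x": -30,"y": 0,"z": -310,"rx": 0,"ry": 0,"rz": 0},
    {"x": -30,"y": 0,"z": -310,"rx": 0,"ry": 0,"rz": 0},
    {"x": -30,"y": 0,"z": -310,"rx": 0,"ry": 0,"rz": 0},
    {"x": -30,"y": 0,"z": -310,"rx": 0,"ry": 0,"rz": 0},
  ],
)

```text
time: 27.1
tool_pos: [0.559, 0.2446, 0.377]
tool_rot: [-3.139, 0.001, 1.431]
contact_force: [0.0, 0.6, -0.7]
opening: 0.0599
grip_force: 0.0
```

Run:
```python
from look import *
s=observe();print(s['time'],s['tool_pos'],np.degrees(s['tool_rot'][2]),s['contact_force'])
p=snap('wrist')
a=np.radians(82);ux=np.array([np.cos(a),np.sin(a)]);uy=np.array([-ux[1],ux[0]])
P=lambda x,y,z:tuple(int(v) for v in proj(p,np.r_[np.array([578,381])+ux*x+uy*y,z]/1000)[0])
im=p['pixels'].copy()
for c,z in (((-97.5,-55),18),((-97.5,55),18),((62.5,55),18),((62.5,-55),18)): cv2.circle(im,P(*c,z),3,(0,0,255),1)
for x in(-72.5,48.5): cv2.circle(im,P(x,0,44),3,(255,0,0),1)
cv2.imwrite('pics/w8.png',cv2.resize(im[:240,120:440],None,fx=2.4,fy=2.4,interpolation=2))
for q in('board','paddle'): print(q,[(np.round(d['point'],4).tolist(),round(d['confidence'],2)) for d in mark_of(p,q)][:2])
```

```text
27.1 [0.559  0.2446 0.377 ] 81.96485759657662 [ 0.0301  0.5637 -0.7069]
board [([0.577, 0.3608, 0.001], 0.97)]
paddle [([0.5709, 0.3603, 0.0235], 0.73)]
```

View pics/w8.png

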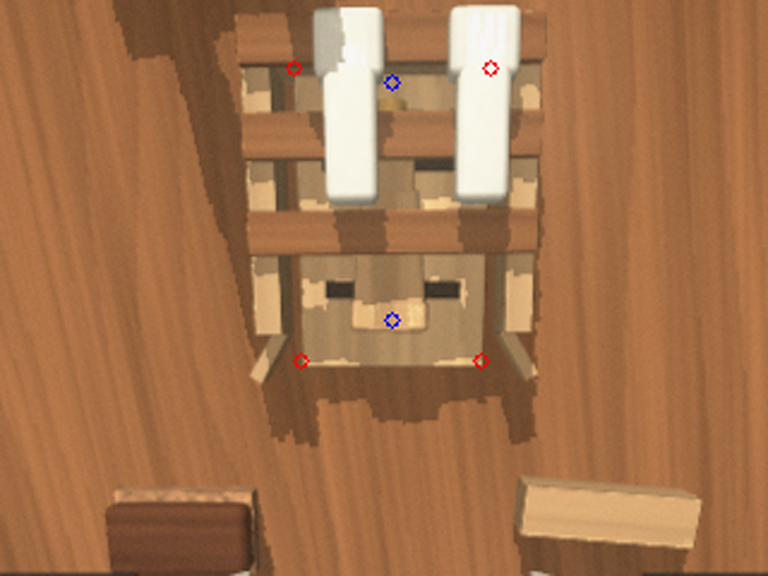

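The board is square and centred in the bay, with its rear edge at the predicted home line (row ~362). The paddle lies lengthwise in the middle of it, and the sanding block and stick are untouched.

```bash
python3 -c "
from cell import *
print(hand_in())"
```

```text
the job is handed in; nothing more can be done
None
```

The job is handed in, with no verdict shown: the paddle lies lengthwise in the middle of the plywood board (about 5 mm towards the rear by the last picture), the board was pushed flat until it stalled against the back of the rack, and nothing else on the bench was touched.

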